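# Click both stops of the format gauge into their notches

## Task

Set the format gauge: with the outside of your fingers, push each of its two sliding stops inward along the rail until its spring pin drops into the notch, and leave both stops sitting in their notches with your hand clear of the gauge. Push gently, do not grip the stops or pull up their pins, and leave the cards, the brass weight and the eraser where they are.

Things in the scene. Friction and masses are not known exactly. Their poses are not given: they have to be found in the camera images.
- gauge: Format gauge, fixed: grey base plate 104 x 400 x 8 mm with two aluminium guide strips along it (top 22 mm above the table) and low steel end blocks (top 28 mm). Two black sliding stops ride on it. Origin: centre of its underside, on the table; y runs along the rail to the robot's left, x across it away from the robot, z up; turned up to 0.3 rad.
- rail_mid (a point): Middle of the gauge, between the strips, 20 mm above the table; axes as the gauge's. In the channel here lies one steel bar per half, top at this height, each with one notch 12 mm wide and 6 mm deep, 58 to 85 mm from this point along the rail, different on each side and each time: look or feel for it.
- push_l (a point): Middle of the flat outer face (looking to the gauge's +y) of the left (+y) stop's upright black thumb plate: 56 mm across the rail, 10 mm thick, 25 to 87 mm above the table. The point moves with the stop, 62 mm above the table, 24 mm outward of the stop's pin; axes as the gauge's. Free space outside it, above the end blocks. The stop is 46 mm long.
- stop_l (a joint): Travel of the left (+y) stop in m: 0 at the outer end (pin 150 mm from mid-rail), up to 0.108 inward; starts at 0 to 0.025. Slides with about 2 N, stays where left. At the notch the pin sinks and pulls the stop about 10 mm ahead by itself (push force dips to nothing); then the far lip resists: about 15 N drives it out past the notch.
- pin_l (a joint): Drop of the left (+y) stop's spring pin in m: 0 riding on the bar, about 0.006 dropped into the notch, negative if pulled up. Its round aluminium knob, 20 mm across, stands upright just inward of the thumb plate, underside 10 mm above the stop's flat top while riding, 4 mm when dropped.
- push_r (a point): Middle of the flat outer face (looking to the gauge's -y) of the right (-y) stop's upright black thumb plate: 56 mm across the rail, 10 mm thick, 25 to 87 mm above the table. The point moves with the stop, 62 mm above the table, 24 mm outward of the stop's pin; axes as the gauge's. Free space outside it, above the end blocks. The stop is 46 mm long.
- stop_r (a joint): Travel of the right (-y) stop in m: 0 at the outer end (pin 150 mm from mid-rail), up to 0.108 inward; starts at 0 to 0.025. Slides with about 2 N, stays where left. At the notch the pin sinks and pulls the stop about 10 mm ahead by itself (push force dips to nothing); then the far lip resists: about 15 N drives it out past the notch.
- pin_r (a joint): Drop of the right (-y) stop's spring pin in m: 0 riding on the bar, about 0.006 dropped into the notch, negative if pulled up. Its round aluminium knob, 20 mm across, stands upright just inward of the thumb plate, underside 10 mm above the stop's flat top while riding, 4 mm when dropped.
- cards: Loose banded pack of cards, 56 x 86 x 23 mm, lying on the table beyond the gauge; origin at the centre of its underside. To be left alone.
- weight: Loose brass check weight, 29 mm across, 46 mm tall, standing on the table on the robot's side of the gauge; origin at the centre of its underside. To be left alone.
- rubber: Loose eraser, 23 x 55 x 15 mm, lying on the table on the robot's side of the gauge; origin at the centre of its underside. To be left alone.

How it is judged:
By the outcome, as a careful person would: the job done as asked, in the order asked, and still so for the second after the job is handed in, with the robot touching nothing.
It also fails if it takes over 51 s, if anything falls off the work surface, if the arm or the gripper's body presses on something with over 40 N, if the wrist force passes 120 N, or if a joint passes its speed limit or range.

## Robot

A 6-joint arm with a two-finger parallel gripper is mounted at the origin on a cart in front of the work surface, level with it; the furniture and walls round the work are solid. World frame = base frame: x ahead of the robot, y to its left, z up, the work surface at z = 0. Lengths are in m, angles in rad, forces in N, time in s.
With the tool pointing down it reaches from about 0.4 to 0.925 m from the base axis. Payload 3.4 kg.
Tool frame: the origin (TCP) lies at the very end of the fingers, on their centre line; the grasp point (between the pads) lies ctrl.grasp_offset behind it (ctrl.grasp_offset is the distance from the TCP to the grasp point, in m); z points along the fingers, y is the line along which they close (so a half turn about z gives the same grasp; the last joint's range is limited). The gripper opens to 85 mm and grips with 20 to 120 N. Pads are 22 mm wide; open, the fingers measure 114 mm over their backs; the gripper's body (76 mm by 85 mm) begins 54 mm behind the grasp point. The pads swing forward as they close: fully open they stand 13 mm farther back than shut.
Start: joints at [-1.238, 0.307, 1.506, -0, 1.328, -0.073], TCP at [0.227, -0.528, 0.231] pointing down, gripper open.
Joint ranges: [-3.12, 3.12], [-1.05, 2.28], [0.14, 2.33], [-1.42, 4.57], [0.1, 2.73], [-2.68, 2.68]. Speed limits (rad/s): [2.57, 2.57, 3.14, 3.14, 3.14, 3.14].

## Interface

Orientations are given as a rotation vector (axis times angle).
In Python, from station import sensors, imaging, ctrl gives the robot as it stands.
- The arm moves only by the tool move_arm, never from a script. Its argument "motion" is a list of rows, each a list of 5 numbers: the closure, from -1 (fully open) to 1 (shut), so that 0 is half open, then the shift along the tool's x, y, z normalised to -1 to 1, where 1 is 0.5 m, then the turn about the tool's z normalised to -1 to 1, where 1 is 4 degrees. A call has exactly 8 rows; each row shifts and turns the commanded pose from where the row before left it, along the tool's axes as they then stand; what a row does not reach is not made up. A row lasts 1/10 s, in which the tool goes at most 50 mm and 8.59 degrees, less where a joint would pass 70% of its speed; a pose out of reach is approached as far as the arm can. A call with a number of a shift or a turn outside -1 to 1 is refused whole. A call with a gripper value outside its range is refused whole. The fingers move at their own pace and stop on an object; "newtons" is the grip in N (left out, the last holds). Time passes only in rows, so rows that do not move let the fingers close, or fill a call up. It gives the time, the measured TCP pose, the force, the opening and the grip force at its end, in the units of the state.
- sensors.sense(): the state, without advancing time (a new reading comes with each control period).
- imaging.capture(name): name is "side" or "top" or "wrist"; returns the picture (480x640x3 uint8, red, green, blue); there is no depth.
- imaging.get_calibration(name): a dict with "mtx" (3x3 intrinsics, pixels), "k1" (the pictures are not rectified: a ray, as slopes to the right and down, at radius r is drawn at 1 + k1 r^2 times it, then the intrinsics apply), "position" and "rotation" of the camera in the world. Camera axes: x right, y down, z forward; pixel columns grow to the right and rows downward; lengths in m; the calibration is good to about 2 mm. A picture is of the moment at which its call begins: read the wrist's pose just before it. get_calibration takes no time and is no camera call; for the wrist camera it gives the pose at the moment of the call.
- ctrl.job_done(): hands the job in; it is judged then, once.
The state is a dict: "clock": time; "joint_positions": joint angles; "qvel": joint speeds; "tau": joint torques, N m; "tool_pos": TCP position; "eef_rot": TCP orientation; "contact_force": force on the tool from outside, world axes, zero at the start; "moment": the same for the moment, N m; "finger_gap": finger opening in m; "gripper_force": force on a finger pad.
Only numpy, scipy, OpenCV 4.12 (cv2) and the standard library are available. Lean on these libraries where they do the work, as an engineer would, in place of code of your own. Each camera call takes 0.05 s, during which the arm holds its last target. There are 200 camera calls.

## Working session

There is one attempt and no reset: what is moved stays moved. The work goes in short steps, Python scripts to look and compute and a tool call to move; the robot and the scene stay as the last step left them, time stands still between calls to the robot, and variables do not carry over. Pictures are saved under pics/ and viewed, at most 10 in all, crops included, and the job is handed in when it is done.

Besides the shell and the picture viewer there is one more tool, called after "Emit:" as name(argument=value, ...), one argument or row to a line, values as JSON. move_arm: Moves the arm, as the interface text tells. Scaled input: -1 to 1 covers 0.5 m each way for a shift and 4 degrees each way for a turn. Its arguments: {"type":"object","properties":{"motion":{"type":"array","items":{"type":"array","items":{"type":"number","minimum":-1,"maximum":1}}},"newtons":{"type":"number"}},"required":["motion"]}

```bash
mkdir -p pics; ls
python3 - <<'E'
from station import sensors, imaging, ctrl
import cv2, numpy as np
s=sensors.sense();print({k:np.round(v,4) for k,v in s.items()}, ctrl.grasp_offset)
for n in("top","side"):
    p=imaging.capture(n);cv2.imwrite(f"pics/{n}0.png",p[...,::-1]);c=imaging.get_calibration(n)
    print(n,{k:np.round(v,4).tolist() for k,v in c.items()})
E
```

```text
pics
{'clock': np.float64(0.0), 'joint_positions': array([-1.2375,  0.3076,  1.5077,  0.    ,  1.3284, -0.0735]), 'qvel': array([ 0.0016,  0.0004,  0.    , -0.0001,  0.0003,  0.0015]), 'tau': array([ 9.00000e-04, -4.57558e+01, -2.51918e+01, -1.00000e-04,
        1.31000e-02,  0.00000e+00]), 'tool_pos': array([ 0.2273, -0.5274,  0.2304]), 'eef_rot': array([-3.0749e+00, -6.3410e-01,  4.0000e-04]), 'contact_force': array([ 0.5875, -0.6906, -0.126 ]), 'moment': array([-0.0212, -0.0439,  0.0218]), 'gripper_force': np.float64(0.0), 'finger_gap': np.float64(0.0854)} 0.0187
top {'mtx': [[517.4287, 0.0, 309.5957], [0.0, 517.4287, 238.8018], [0.0, 0.0, 1.0]], 'k1': -0.101, 'position': [0.4379, 0.0503, 0.9122], 'rotation': [-2.1703, 2.1764, -0.1627]}
side {'mtx': [[562.1644, 0.0, 321.8358], [0.0, 562.1644, 234.8279], [0.0, 0.0, 1.0]], 'k1': -0.0964, 'position': [0.5726, -0.7934, 0.6249], 'rotation': [-2.1427, -0.0509, -0.0068]}
```

View pics/top0.png

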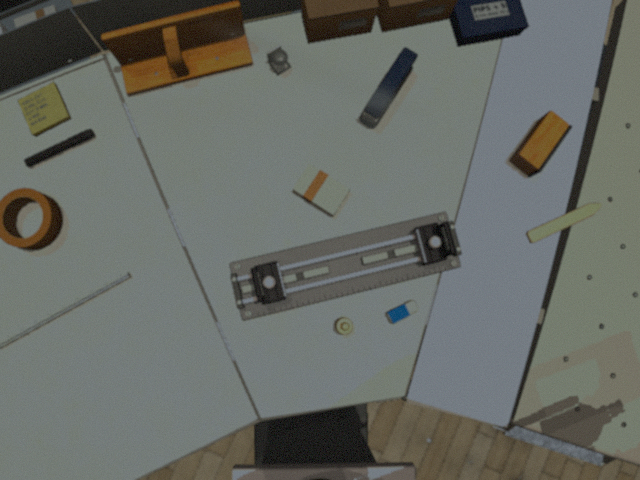

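View pics/side0.png

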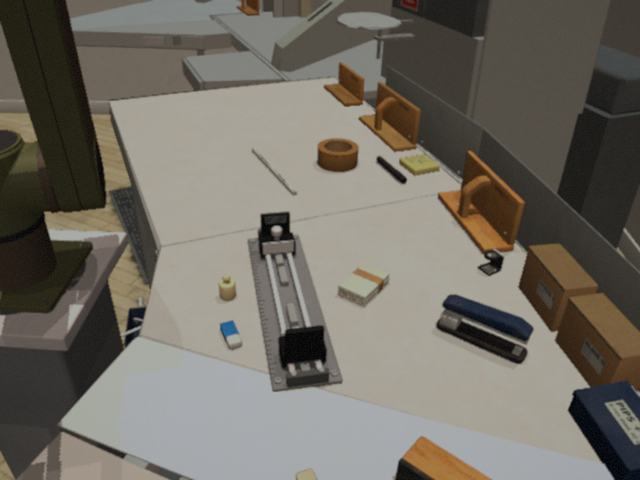

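```bash
cat > h.py <<'E'
import numpy as np, cv2
from scipy.spatial.transform import Rotation as R
from station import sensors, imaging, ctrl
def cast(n,uv,z):
    c=imaging.get_calibration(n);m=np.array(c['mtx'])
    p=cv2.undistortPoints(np.array(uv,float).reshape(-1,1,2),m,np.array([c['k1'],0,0,0,0],float)).reshape(-1,2)
    d=np.c_[p,np.ones(len(p))]@R.from_rotvec(c['rotation']).as_matrix().T
    o=np.array(c['position']);return o+d*((z-o[2])/d[:,2])[:,None]
E
python3 - <<'E'
from h import *
p=cv2.imread("pics/top0.png")
c=cv2.resize(p[200:330,220:470],None,fx=3.2,fy=3.2,interpolation=cv2.INTER_CUBIC)
cv2.imwrite("pics/crop0.png",cv2.convertScaleAbs(c,alpha=1.8))
q=cast("top",[(231,263),(446,212),(460,266),(243,320)],.008);print(q.round(4),np.linalg.norm(q-np.roll(q,-1,0),axis=1).round(4),q.mean(0))
E
```

```text
[[ 0.5043  0.1608  0.008 ]
 [ 0.5951 -0.2226  0.008 ]
 [ 0.4977 -0.2446  0.008 ]
 [ 0.4055  0.139   0.008 ]] [0.394  0.0998 0.3945 0.1012] [ 0.50068065 -0.04183087  0.008     ]
```

View pics/crop0.png

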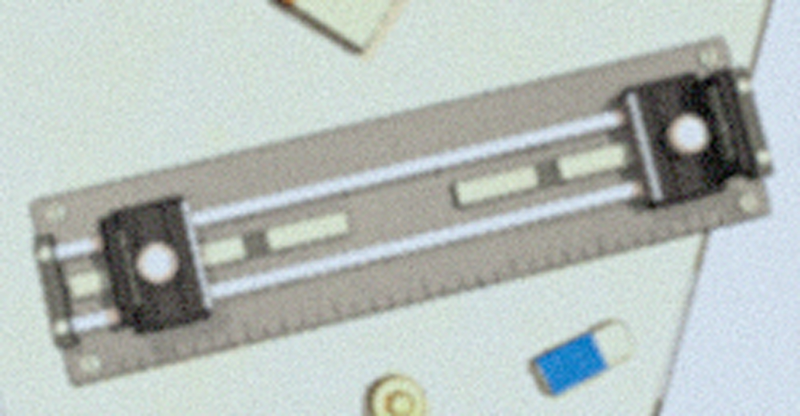

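The crop shows both stops at the outer ends and the two notches, at full-image pixels (300, 275.6) on the left and (391, 255) on the right. Next I put these into the gauge frame.

```bash
cat >> h.py <<'E'
C=np.array([.5007,-.0418]);ey=np.array([-.232,.973]);ey/=np.linalg.norm(ey);ex=np.array([ey[1],-ey[0]])
def g(p): d=np.atleast_2d(p)[:,:2]-C; return np.c_[d@ex,d@ey]
def st(s=None):
    s=s or sensors.sense();m=R.from_rotvec(s['eef_rot']).as_matrix();f=np.array(s['contact_force'])
    print('t',round(float(s['clock']),2),'g',(g(s['tool_pos'])*1e3).round(1),'z',round(s['tool_pos'][2]*1e3,1),'yaw err deg',np.degrees(np.arctan2(m[1,0],m[0,0])-np.arctan2(ex[1],ex[0])).round(2),'tilt',m[2].round(3),'F gx,gy,z',(f[:2]@ex).round(2),(f[:2]@ey).round(2),f[2].round(2))
E
python3 - <<'E'
from h import *
st()
o=lambda u,v:(220+u/3.2,200+v/3.2)
print('notch',g(cast("top",[o(256,242),o(548,176)],.02)))
print('bar ends',g(cast("top",[o(348,222),o(456,194)],.02)))
for z in(.045,.055): print('knob',z,g(cast("top",[o(157,262),o(688,133)],z)))
print('endblock outer',g(cast("top",[o(48,290),o(760,125)],.028)))
E
```

```text
t 0.1 g [[-378.6 -409. ]] z 230.5 yaw err deg 9.9 tilt [ 0.    -0.002 -1.   ] F gx,gy,z 0.44 0.54 0.33
notch [[ 0.00035943  0.0843992 ]
 [-0.00222937 -0.07857877]]
bar ends [[-0.00082422  0.03359131]
 [ 0.00010857 -0.02712211]]
knob 0.045 [[ 0.00119857  0.13764135]
 [ 0.00123558 -0.15289485]]
knob 0.055 [[ 0.00072666  0.13725534]
 [ 0.00076325 -0.14993039]]
endblock outer [[ 0.00105716  0.1979738 ]
 [-0.00309998 -0.19823013]]
```

Emit:
move_arm(
  motion=[
    [1,0,0,0,0.825],
    [1,0,0,0,0.825],
    [1,0,0,0,0.825],
    [1,0.076,-0.04,0,0],
    [1,0.076,-0.04,0,0],
    [1,0.076,-0.04,0,0],
    [1,0.076,-0.04,0,0],
    [1,0.076,-0.04,0,0],
  ],
  newtons=20,
)

```text
clock: 0.9
tool_pos: [0.3899, -0.3853, 0.2309]
eef_rot: [-3.119, -0.366, 0.001]
contact_force: [0.1, -0.9, -0.1]
finger_gap: -0.0001
gripper_force: 0.0
```

```bash
python3 -c "
from h import *;st()"
```

```text
t 0.9 g [[-187.4 -308.4]] z 230.9 yaw err deg -0.03 tilt [-0.    -0.001 -1.   ] F gx,gy,z -0.13 -0.88 -0.13
```

Emit:
move_arm(
  motion=[
    [1,0.075,-0.039,0,0],
    [1,0.075,-0.039,0,0],
    [1,0.075,-0.039,0,0],
    [1,0.075,-0.039,0,0],
    [1,0.075,-0.039,0,0],
    [1,0,0,0.08,0],
    [1,0,0,0.08,0],
    [1,0,0,0.08,0],
  ],
)

```text
clock: 1.7
tool_pos: [0.5493, -0.2477, 0.11]
eef_rot: [3.119, 0.369, 0.001]
contact_force: [0.7, -0.4, -0.4]
finger_gap: -0.0002
gripper_force: 0.0
```

Run:
```python
from h import *
st()
p=imaging.capture("side");cv2.imwrite("pics/s1.png",cv2.convertScaleAbs(cv2.resize(p[200:400,200:400,::-1],None,fx=3,fy=3),alpha=1.6))
```

```text
t 1.7 g [[  -0.5 -211.6]] z 110.0 yaw err deg 0.08 tilt [ 0.  0. -1.] F gx,gy,z 0.6 -0.6 -0.42
```

View pics/s1.png

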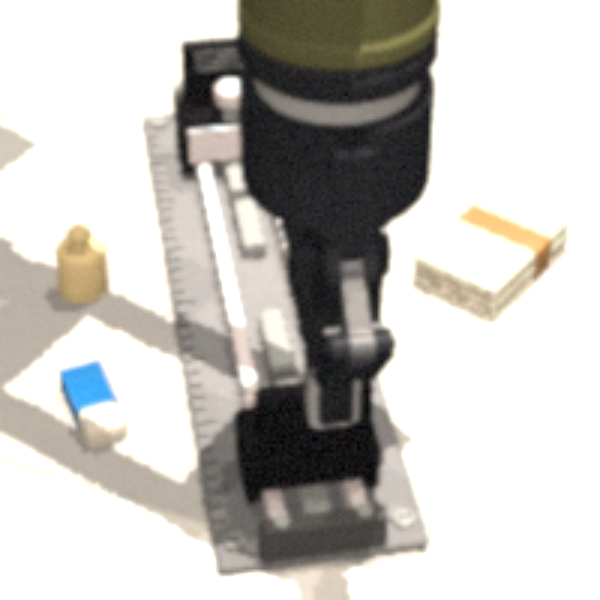

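Emit:
move_arm(
  motion=[
    [1,0,0,0.03,0],
    [1,0,0,0.03,0],
    [1,0,0,0.03,0],
    [1,0,0,0.02,0],
    [1,0,-0.008,0,0],
    [1,0,-0.008,0,0],
    [1,0,-0.006,0,0],
    [1,0,-0.004,0,0],
  ],
)

```text
clock: 2.55
tool_pos: [0.5462, -0.2356, 0.0572]
eef_rot: [3.119, 0.367, 0.002]
contact_force: [-0.4, 0.1, 0.5]
finger_gap: -0.0001
gripper_force: 0.0
```

```bash
python3 -c "
from h import *;st()"
```

```text
t 2.55 g [[  -0.6 -199. ]] z 57.2 yaw err deg 0.01 tilt [ 0.001  0.001 -1.   ] F gx,gy,z -0.38 0.24 0.45
```

Emit:
move_arm(
  motion=[
    [1,0,-0.006,0,0],
    [1,0,-0.006,0,0],
    [1,0,-0.006,0,0],
    [1,0,-0.006,0,0],
    [1,0,-0.006,0,0],
    [1,0,-0.006,0,0],
    [1,0,-0.006,0,0],
    [1,0,-0.006,0,0],
  ],
)

```text
clock: 3.35
tool_pos: [0.5404, -0.2128, 0.0564]
eef_rot: [3.119, 0.367, 0.0]
contact_force: [-0.2, -4.0, -0.1]
finger_gap: -0.0001
gripper_force: 1.6
```

```bash
python3 -c "
from h import *;st()"
```

```text
t 3.35 g [[  -1.  -175.5]] z 56.4 yaw err deg -0.01 tilt [ 0.     0.001 -1.   ] F gx,gy,z -1.18 -3.87 -0.06
```

Emit:
move_arm(
  motion=[
    [1,0,-0.008,0,0],
    [1,0,-0.008,0,0],
    [1,0,-0.008,0,0],
    [1,0,-0.008,0,0],
    [1,0,-0.008,0,0],
    [1,0,-0.008,0,0],
    [1,0,-0.006,0,0],
    [1,0,-0.004,0,0],
  ],
)

```text
clock: 4.15
tool_pos: [0.5335, -0.1837, 0.0563]
eef_rot: [-3.12, -0.367, 0.0]
contact_force: [0.3, -2.3, -0.1]
finger_gap: -0.0002
gripper_force: 1.3
```

Run:
```python
from h import *
st()
p=imaging.capture("side");cv2.imwrite("pics/s2.png",cv2.convertScaleAbs(cv2.resize(p[200:400,200:400,::-1],None,fx=3,fy=3),alpha=1.6))
```

```text
t 4.15 g [[  -1.  -145.6]] z 56.3 yaw err deg 0.0 tilt [ 0. -0. -1.] F gx,gy,z -0.21 -2.28 -0.15
```

View pics/s2.png

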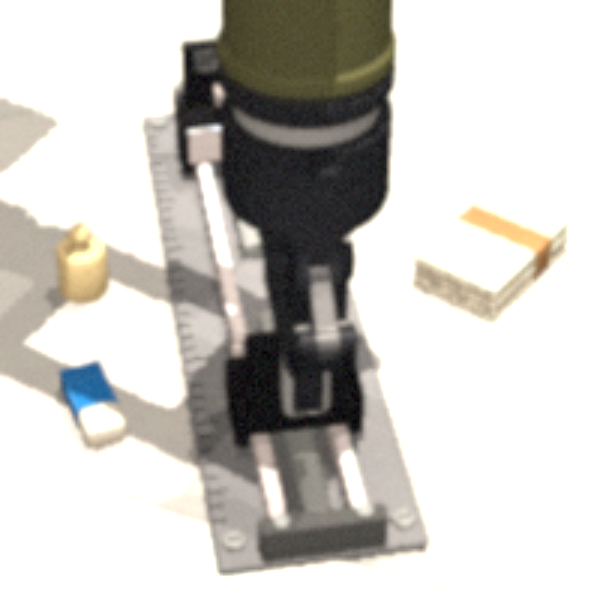

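Emit:
move_arm(
  motion=[
    [1,0,-0.003,0,0],
    [1,0,-0.003,0,0],
    [1,0,-0.003,0,0],
    [1,0,-0.003,0,0],
    [1,0,-0.003,0,0],
    [1,0,-0.002,0,0],
    [1,0,-0.002,0,0],
    [1,0,-0.002,0,0],
  ],
)

```text
clock: 5.0
tool_pos: [0.5312, -0.174, 0.0563]
eef_rot: [3.12, 0.367, 0.0]
contact_force: [-0.0, -1.9, 0.1]
finger_gap: 0.0
gripper_force: 1.2
```

```bash
python3 -c "
from h import *;st()"
```

```text
t 5.0 g [[  -1.  -135.6]] z 56.3 yaw err deg -0.0 tilt [ 0.  0. -1.] F gx,gy,z -0.45 -1.82 0.07
```

Emit:
move_arm(
  motion=[
    [1,0,-0.001,0,0],
    [1,0,-0.001,0,0],
    [1,0,-0.001,0,0],
    [1,0,-0.001,0,0],
    [1,0,-0.001,0,0],
    [1,0,-0.001,0,0],
    [1,0,-0.001,0,0],
    [1,0,-0.001,0,0],
  ],
)

```text
clock: 5.8
tool_pos: [0.5303, -0.1701, 0.0564]
eef_rot: [3.12, 0.367, 0.0]
contact_force: [-0.1, -2.6, 0.8]
finger_gap: 0.0
gripper_force: 1.2
```

```bash
python3 -c "
from h import *;st()"
```

```text
t 5.8 g [[  -1.  -131.7]] z 56.4 yaw err deg -0.0 tilt [ 0.  0. -1.] F gx,gy,z -0.74 -2.49 0.75
```

Emit:
move_arm(
  motion=[
    [1,0,-0.001,0,0],
    [1,0,-0.001,0,0],
    [1,0,-0.001,0,0],
    [1,0,-0.001,0,0],
    [1,0,-0.001,0,0],
    [1,0,-0.001,0,0],
    [1,0,-0.001,0,0],
    [1,0,-0.001,0,0],
  ],
)

```text
clock: 6.6
tool_pos: [0.5293, -0.1662, 0.0563]
eef_rot: [-3.12, -0.367, 0.0]
contact_force: [1.0, -1.8, 0.6]
finger_gap: -0.0004
gripper_force: 1.1
```

```bash
python3 -c "
from h import *;st()"
```

```text
t 6.6 g [[  -1.  -127.6]] z 56.3 yaw err deg -0.0 tilt [-0. -0. -1.] F gx,gy,z 0.54 -1.93 0.57
```

Emit:
move_arm(
  motion=[
    [1,0,-0.001,0,0],
    [1,0,-0.001,0,0],
    [1,0,-0.001,0,0],
    [1,0,-0.001,0,0],
    [1,0,-0.001,0,0],
    [1,0,-0.001,0,0],
    [1,0,-0.001,0,0],
    [1,0,-0.001,0,0],
  ],
)

```text
clock: 7.4
tool_pos: [0.5281, -0.1621, 0.0562]
eef_rot: [-3.12, -0.367, 0.001]
contact_force: [-0.6, -0.8, 0.6]
finger_gap: -0.0004
gripper_force: 0.0
```

```bash
python3 -c "
from h import *;st()"
```

```text
t 7.4 g [[  -1.3 -123.4]] z 56.2 yaw err deg -0.01 tilt [-0. -0. -1.] F gx,gy,z -0.81 -0.64 0.59
```

Emit:
move_arm(
  motion=[
    [1,0,0.02,0,0],
    [1,0,0.02,0,0],
    [1,0,0.02,0,0],
    [1,0,0,-0.08,0],
    [1,0,0,-0.08,0],
    [1,0,0,-0.06,0],
    [1,0,-0.09,0,0],
    [1,0,-0.09,0,0],
  ],
)

```text
clock: 8.2
tool_pos: [0.5162, -0.1054, 0.168]
eef_rot: [3.119, 0.361, 0.007]
contact_force: [0.3, 0.8, -0.0]
finger_gap: 0.0002
gripper_force: 0.0
```

Emit:
move_arm(
  motion=[
    [1,0,-0.09,0,0],
    [1,0,-0.09,0,0],
    [1,0,-0.09,0,0],
    [1,0,-0.09,0,0],
    [1,0,-0.09,0,0],
    [1,0,-0.08,0,0],
    [1,0,-0.01,0,0],
    [1,0,0,0,0],
  ],
)

```text
clock: 9.0
tool_pos: [0.4522, 0.1592, 0.1664]
eef_rot: [3.119, 0.371, 0.001]
contact_force: [0.4, 0.4, 0.7]
finger_gap: 0.0
gripper_force: 0.0
```

Run:
```python
from h import *
st()
p=imaging.capture("top");cv2.imwrite("pics/t1f.png",p[...,::-1]);cv2.imwrite("pics/t1.png",cv2.convertScaleAbs(cv2.resize(p[190:340,220:470,::-1],None,fx=3.2,fy=3.2,interpolation=cv2.INTER_CUBIC),alpha=1.8))
p=imaging.capture("side");cv2.imwrite("pics/s3.png",cv2.convertScaleAbs(cv2.resize(p[180:400,200:400,::-1],None,fx=2.7,fy=2.7),alpha=1.6))
```

```text
t 9.0 g [[ -0.6 206.8]] z 166.4 yaw err deg 0.14 tilt [ 0.  0. -1.] F gx,gy,z 0.48 0.31 0.72
```

View pics/t1.png

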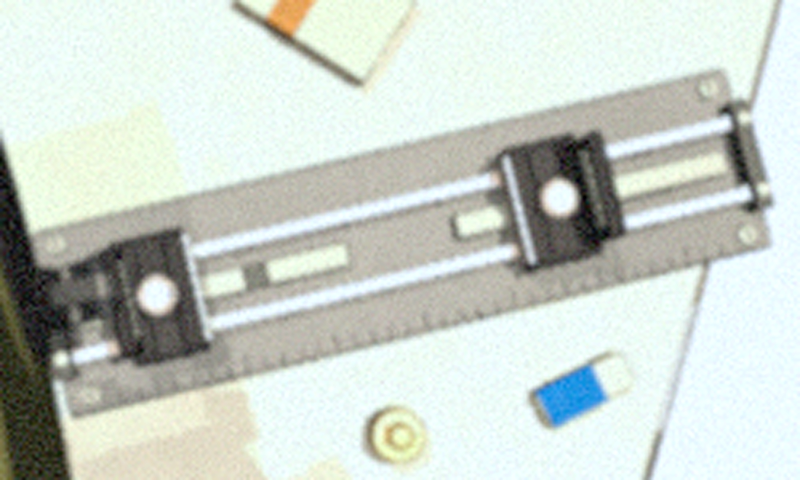

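View pics/s3.png

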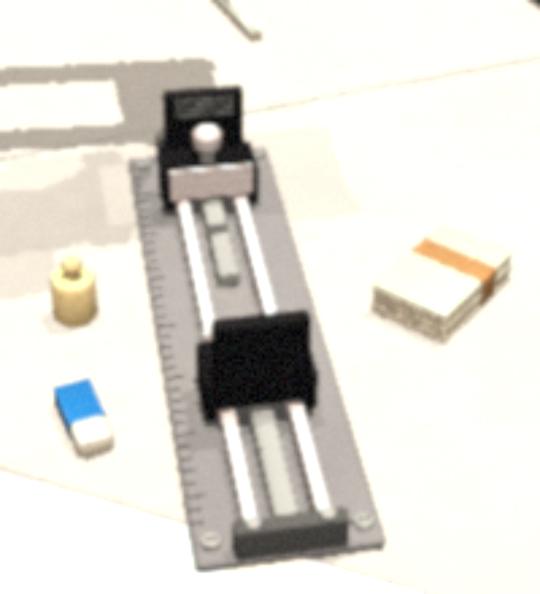

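The top view shows the right stop moved in, with its knob at crop (559, 197) and only one bar piece visible inward of it. The left stop is untouched, with its knob at (157, 294) and its notch at (256, 274). I'll check the right pin against the notch position.

Run:
```python
from h import *
o=lambda u,v:(220+u/3.2,190+v/3.2)
for z in (.04,.045,.05): print(z,g(cast("top",[o(559,197),o(157,294)],z))*1e3)
print(g(cast("top",[o(256,274)],.02))*1e3)
```

```text
0.04 [[  1.23390123 -81.73853846]
 [  1.43452139 137.83434775]]
0.045 [[  0.99909733 -80.67274098]
 [  1.19856734 137.64134672]]
0.05 [[  0.76429343 -79.60694349]
 [  0.9626133  137.44834569]]
[[ 0.35942526 84.39920141]]
```

Emit:
move_arm(
  motion=[
    [1,0,0,0.06,0],
    [1,0,0,0.06,0],
    [1,0,0,0.06,0],
    [1,0,0,0.04,0],
    [1,0,0.008,0,0],
    [1,0,0.008,0,0],
    [1,0,0.008,0,0],
    [1,0,0.004,0,0],
  ],
)

```text
clock: 9.9
tool_pos: [0.4565, 0.1444, 0.0576]
eef_rot: [-3.12, -0.365, -0.004]
contact_force: [-0.3, 0.5, -0.6]
finger_gap: -0.0001
gripper_force: 0.0
```

```bash
python3 -c "
from h import *;st()"
```

```text
t 9.9 g [[  0.2 191.4]] z 57.6 yaw err deg -0.07 tilt [ 0.003  0.    -1.   ] F gx,gy,z -0.14 0.56 -0.56
```

Emit:
move_arm(
  motion=[
    [1,0,0.006,0,0],
    [1,0,0.006,0,0],
    [1,0,0.006,0,0],
    [1,0,0.006,0,0],
    [1,0,0.006,0,0],
    [1,0,0.006,0,0],
    [1,0,0.008,0,0],
    [1,0,0.008,0,0],
  ],
)

```text
clock: 10.7
tool_pos: [0.461, 0.1199, 0.0563]
eef_rot: [-3.119, -0.366, 0.0]
contact_force: [-0.7, 3.5, 0.8]
finger_gap: -0.0003
gripper_force: 1.8
```

```bash
python3 -c "
from h import *;st()"
```

```text
t 10.7 g [[ -1.1 166.5]] z 56.3 yaw err deg -0.01 tilt [-0.    -0.001 -1.   ] F gx,gy,z 0.14 3.53 0.84
```

Emit:
move_arm(
  motion=[
    [1,0,0.008,0,0],
    [1,0,0.008,0,0],
    [1,0,0.006,0,0],
    [1,0,0.006,0,0],
    [1,0,0.006,0,0],
    [1,0,0.004,0,0],
    [1,0,0.002,0,0],
    [1,0,0.002,0,0],
  ],
)

```text
clock: 11.5
tool_pos: [0.466, 0.0991, 0.0563]
eef_rot: [3.12, 0.367, -0.0]
contact_force: [-0.4, 2.1, 0.5]
finger_gap: -0.0
gripper_force: 1.2
```

```bash
python3 -c "
from h import *;st()"
```

```text
t 11.5 g [[ -1.1 145.2]] z 56.3 yaw err deg -0.01 tilt [-0.  0. -1.] F gx,gy,z 0.09 2.12 0.48
```

Still pushing at about 2 N. The notch is near, so I go on in 0.5 to 1 mm rows.

Emit:
move_arm(
  motion=[
    [1,0,0.002,0,0],
    [1,0,0.002,0,0],
    [1,0,0.002,0,0],
    [1,0,0.002,0,0],
    [1,0,0.002,0,0],
    [1,0,0.002,0,0],
    [1,0,0.002,0,0],
    [1,0,0.001,0,0],
  ],
)

```text
clock: 12.3
tool_pos: [0.4677, 0.0919, 0.0563]
eef_rot: [3.12, 0.367, -0.0]
contact_force: [-0.1, 2.4, 1.6]
finger_gap: 0.0
gripper_force: 1.1
```

```bash
python3 -c "
from h import *;st()"
```

```text
t 12.3 g [[ -1.1 137.7]] z 56.3 yaw err deg -0.0 tilt [-0.  0. -1.] F gx,gy,z 0.43 2.31 1.58
```

Emit:
move_arm(
  motion=[
    [1,0,0.001,0,0],
    [1,0,0.001,0,0],
    [1,0,0.001,0,0],
    [1,0,0.001,0,0],
    [1,0,0.001,0,0],
    [1,0,0.001,0,0],
    [1,0,0.001,0,0],
    [1,0,0.001,0,0],
  ],
)

```text
clock: 13.1
tool_pos: [0.4687, 0.0879, 0.0563]
eef_rot: [3.12, 0.367, -0.0]
contact_force: [0.2, 1.2, 0.7]
finger_gap: 0.0002
gripper_force: 0.6
```

```bash
python3 -c "
from h import *;st()"
```

```text
t 13.1 g [[ -1.  133.6]] z 56.3 yaw err deg 0.0 tilt [-0.  0. -1.] F gx,gy,z 0.46 1.15 0.71
```

Emit:
move_arm(
  motion=[
    [1,0,0.001,0,0],
    [1,0,0.001,0,0],
    [1,0,0.001,0,0],
    [1,0,0.001,0,0],
    [1,0,0,0,0],
    [1,0,0,0,0],
    [1,0,0,0,0],
    [1,0,0,0,0],
  ],
)

```text
clock: 13.9
tool_pos: [0.4692, 0.0862, 0.0563]
eef_rot: [3.12, 0.367, 0.0]
contact_force: [-0.2, 0.2, 0.0]
finger_gap: -0.0003
gripper_force: 0.0
```

```bash
python3 -c "
from h import *;st()"
```

```text
t 13.9 g [[ -1.  131.8]] z 56.3 yaw err deg 0.0 tilt [ 0.  0. -1.] F gx,gy,z -0.13 0.24 0.04
```

Emit:
move_arm(
  motion=[
    [1,0,-0.02,0,0],
    [1,0,-0.04,0,0],
    [1,0,-0.04,0,0],
    [1,0,0,-0.08,0],
    [1,0,0,-0.08,0],
    [1,0,-0.06,-0.06,0],
    [1,0,-0.08,0,0],
    [1,0,0,0,0],
  ],
)

```text
clock: 14.7
tool_pos: [0.441, 0.2072, 0.1679]
eef_rot: [-3.116, -0.372, -0.005]
contact_force: [-1.1, -0.3, -0.6]
finger_gap: -0.0003
gripper_force: 0.0
```

Run:
```python
from h import *
st()
p=imaging.capture("top");a=cv2.convertScaleAbs(cv2.resize(p[190:340,220:470,::-1],None,fx=3.2,fy=3.2,interpolation=cv2.INTER_CUBIC),alpha=1.8)
cv2.imwrite("pics/t2.png",a)
p=imaging.capture("side");cv2.imwrite("pics/s4.png",cv2.convertScaleAbs(cv2.resize(p[180:380,220:400,::-1],None,fx=3,fy=3),alpha=1.6))
```

```text
t 14.7 g [[ -0.3 256.1]] z 167.9 yaw err deg 0.2 tilt [ 0.004 -0.003 -1.   ] F gx,gy,z -1.12 -0.09 -0.62
```

View pics/t2.png

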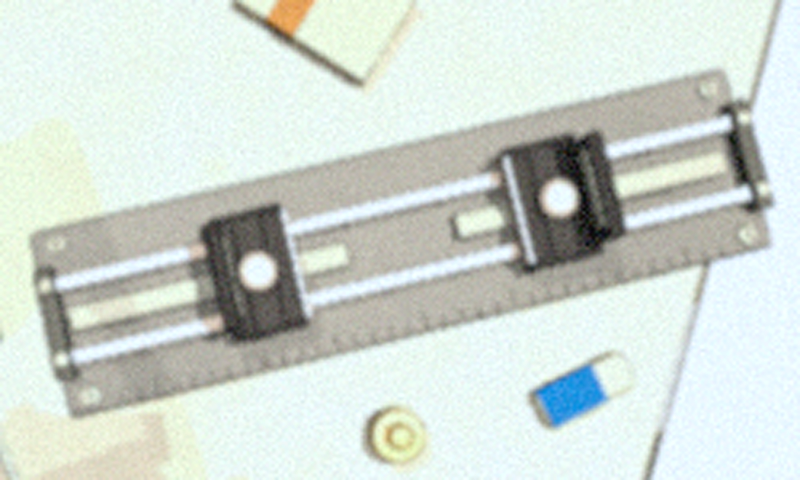

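View pics/s4.png

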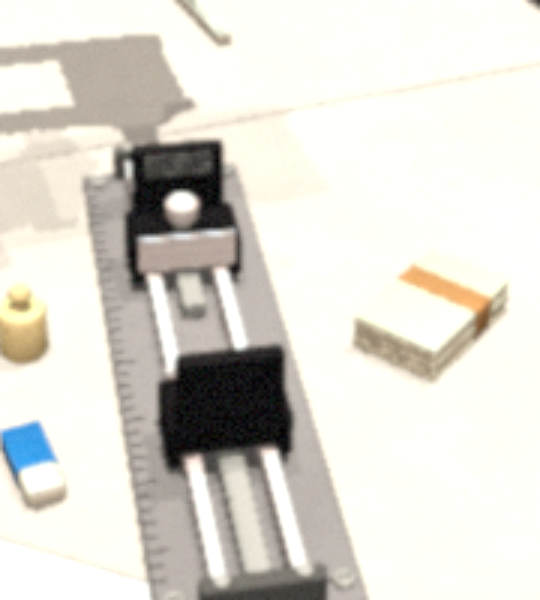

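Both knobs now sit over their notches: left at crop (257, 270), right at (559, 197). The left knob's stem has vanished because its pin dropped, and the loose items have not moved. Handing in.

```bash
python3 -c "
from h import *;print(ctrl.job_done())"
```

```text
the job is handed in; nothing more can be done
None
```

I pushed both stops inward at 4 N or less until the push force dropped to nothing at their notches, and the last pictures show them sitting there with the hand clear and the cards, weight and eraser unmoved; the right pin's drop rests on force and position, as the camera could not see its knob from the side, and the job was handed in at about 15 s.

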